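# Clamp the cleaner jug and take off its safety cap

### The job

The glass-cleaner jug on the shop counter is to be opened: crank the red clamp's handle clockwise (seen from above) until its jaw pad presses the jug firmly against the fixed jaw, then push the jug's orange safety cap down and, keeping it pushed down, twist it counter-clockwise until it is free. Lift the cap straight up and finish while holding it level in the gripper, about a hand's width above the jug's mouth, with the jug still upright in the clamp; do not set the cap down or let go. Leave the jam jar, the gift box and the tumbler where they stand.

Things in the scene. Friction and masses are not known exactly. Their poses are not given: they have to be found in the camera images.
- clamp: Red bottle clamp bolted to the counter. Origin at counter level under its middle, z up; its y runs along it from the crank (y = -85 mm) past the sliding jaw to the fixed jaw (face at y = +123 mm). Base plate 110 x 290 mm, 12 mm thick, carries the jug; jaws reach 67 mm above the counter. The gear housing under the crank is 66 x 64 mm, 78 mm high.
- crank (a joint): Turn of the crank in rad about its vertical axis: 0 = jaw fully open, growing clockwise seen from above, hard stop at 7.2. Moves the jaw 4.77 mm per rad (30 mm a turn). The pad starts to squeeze the jug at about 5.2; from there each rad presses 9.5 N harder: 6.2 to 7.2 is firm. Stays where it is left (3 to 5 N at the knob to turn it).
- crank_axis (a point): Point on the crank's vertical axis, 121 mm above the counter, level with crank_grip.
- crank_grip (a point): Middle of the black upright crank knob: 18 mm diameter, from 95 to 137 mm above the counter (this point 121 mm), 45 mm from the crank axis. The knob spins freely on the steel crank arm (16 mm wide, top at 94 mm): pinch it from above and lead it round the axis, the gripper need not turn.
- pad: Black rubber pad of the sliding jaw, 70 mm wide, 46 mm high. Origin at the middle of the face that meets the jug; it moves along the clamp's +y as the crank turns and springs back 2 N per mm.
- jug: White plastic jug, 0.4 to 0.8 kg, standing loose on the clamp's base plate between the jaws. Square body 76 x 76 mm, 94 mm high, then a shoulder and a round neck (37 mm diameter) from 105 to 137 mm (rim) with three lugs. Origin at the middle of its underside, z up. A grey sprung seal in the mouth pushes the cap up.
- cap: Orange push-and-turn safety cap, 58 mm diameter, 40 mm high, 50 g, white pointer stripe on top along its +x. Origin at the middle of its underside, z up. Locked on, its underside is 121 mm above the jug's origin and its x axis agrees with the jug's. Grip it from above around its upper part, at any yaw.
- jam_jar: Bystander: amber jam jar, 68 mm diameter, 95 mm high. Origin at the middle of its underside.
- gift_box: Bystander: white gift box, 120 x 85 x 40 mm. Origin at the middle of its underside.
- tumbler: Bystander: blue cup, 72 mm diameter, 90 mm high. Origin at the middle of its underside.
- cap_top (a point): Middle of the cap's flat top, locked 173 mm above the counter. The cap turns only once pushed down 5 mm or more (about 8 N; bottoms at 10 mm, 12 N). Keep it down and turn it counter-clockwise seen from above by 45 to 80 degrees (60 is best): it then lifts straight off. Under 40 degrees it stays caught; clockwise is blocked.
Things that resemble listed ones, but are neither listed nor needed, are in the scene too. There is more than one size of the cap; the job needs the middle-sized. Of the things that look like the jug, the larger one is meant.

How it is judged:
By the outcome, as a careful person would: the job done as asked, in the order asked, and still so for the second after the job is handed in, while the arm keeps its last pose, push and grip.
It also fails if it takes over 58 s, if anything falls off the work surface, if the arm or the gripper's body presses on something with over 40 N, if the wrist force passes 120 N, or if a joint passes its speed limit or range.

### The arm

A 7-joint arm with a two-finger parallel gripper is mounted at the origin on the work surface. World frame = base frame: x ahead of the robot, y to its left, z up, the work surface at z = 0. Lengths are in m, angles in rad, forces in N, time in s.
With the tool pointing down it reaches from about 0.35 to 0.9 m from the base axis. Payload 7.2 kg.
Tool frame: the origin (TCP) lies midway between the tips of the shut fingers; the grasp point (between the pads) lies 19 mm behind it; z points along the fingers, y is the line along which they close (so a half turn about z gives the same grasp; the last joint's range is limited). The gripper opens to 88 mm and grips with 3 to 60 N. Pads are 20 mm wide; open, the fingers measure 115 mm over their backs; the gripper's body (75 mm by 178 mm) begins 61 mm behind the grasp point.
Start: joints at [-1.291, 0.411, -0.013, 1.596, 0.006, 1.134, -0.082], TCP at [0.213, 0.588, 0.223] pointing down, gripper open.
Joint ranges: [-2.95, 2.95], [-0.29, 1.99], [-1.47, 1.44], [0.14, 2.54], [-1.03, 4.17], [0.13, 1.85], [-2.86, 2.86]. Speed limits (rad/s): [2.39, 2.39, 3.01, 3.01, 3.14, 3.14, 3.14].

### API

Orientations are given as a 3x3 rotation matrix whose columns are the frame's x, y, z axes.
In Python, from plant import env gives the robot as it stands.
- The arm moves only by the tool apply_moves, never from a script. Its argument "moves" is a list of rows, each an object of numbers: "tx", "ty", "tz": the shift along the tool's x, y, z in cm; "wx", "wy", "wz": the turn, a rotation vector about the tool's x, y, z in rad; "hand": the finger opening in cm, from 0 to 8.78. A call has 1 to 5 rows; each row shifts and turns the commanded pose from where the row before left it, along the tool's axes as they then stand; what a row does not reach is not made up. A row lasts 1/10 s, in which the tool goes at most 50 mm and 8.59 degrees, less where a joint would pass 70% of its speed; a pose out of reach is approached as far as the arm can. A call with a gripper value outside its range is refused whole. The fingers move at their own pace and stop on an object; "newtons" is the grip in N (left out, the last holds). Time passes only in rows, so rows that do not move let the fingers close. It gives the time, the measured TCP pose, the force, the opening and the grip force at its end, in the units of the state.
- env.get_state(): the state, without advancing time (a new reading comes with each control period).
- env.read_camera(name): name is "scene" or "top" or "wrist"; returns (picture, depth): 384x512x3 uint8, red, green, blue; 384x512 float32, m along the optical axis (not along the pixel's ray), 0 where there is no reading.
- env.camera_model(name): a dict with "fx", "fy", "cx", "cy" (pixels), "R" (3x3) and "t" (3): a world point X has camera coordinates R X + t. Camera axes: x right, y down, z forward; pixel columns grow to the right and rows downward; lengths in m; the calibration is good to about 2 mm. A picture is of the moment at which its call begins: read the wrist's pose just before it. camera_model takes no time and is no camera call; for the wrist camera it gives the pose at the moment of the call.
- env.finish_job(): hands the job in; it is judged then, once.
The state is a dict: "time_s": time; "joints": joint angles; "qd": joint speeds; "joint_efforts": joint torques, N m; "position": TCP position; "eef_rot": TCP orientation; "contact_force": force on the tool from outside, world axes, zero at the start; "moment": the same for the moment, N m; "grip_width": finger opening in m; "grasp_force": force on a finger pad.
Only numpy, scipy, OpenCV 4.12 (cv2) and the standard library are available. Lean on these libraries where they do the work, as an engineer would, in place of code of your own. Each camera call takes 0.05 s, during which the arm holds its last target. There are 200 camera calls.

## Working session

There is one attempt and no reset: what is moved stays moved. The work goes in short steps, Python scripts to look and compute and a tool call to move; the robot and the scene stay as the last step left them, time stands still between calls to the robot, and variables do not carry over. Pictures are saved under pics/ and viewed, at most 10 in all, crops included, and the job is handed in when it is done.

Besides the shell and the picture viewer there is one more tool, called in YAML: its name, and indented under it one key for each argument. apply_moves: Moves the arm, as the interface text tells. Its arguments: {"type":"object","properties":{"moves":{"type":"array","items":{"type":"object","properties":{"tx":{"type":"number"},"ty":{"type":"number"},"tz":{"type":"number"},"wx":{"type":"number"},"wy":{"type":"number"},"wz":{"type":"number"},"hand":{"type":"number"}}}},"newtons":{"type":"number"}},"required":["moves"]}

```bash
mkdir -p pics; ls
python3 - <<'E'
from plant import env
import cv2,numpy as np,pickle
s=env.get_state();print(s['time_s'],s['position'],np.round(s['eef_rot'],3).tolist(),s['grip_width'])
d={}
for n in['scene','top']:
    m=env.camera_model(n);p,z=env.read_camera(n);d[n]=(p,z,m)
    cv2.imwrite(f'pics/{n}0.png',p[:,:,::-1])
    print(n,m)
pickle.dump(d,open('d0.pkl','wb'))
E
```

```text
pics
0.0 [0.21289555 0.58708967 0.22184018] [[-0.94, 0.341, -0.0], [0.341, 0.94, -0.002], [-0.0, -0.002, -1.0]] 0.08752161557401734
scene {'fx': 383.56523547977554, 'fy': 383.56523547977554, 'cx': 257.4893663895768, 'cy': 192.9337392141786, 'R': array([[ 7.53207846e-01,  6.57782534e-01, -2.80940220e-04],
       [ 4.49020059e-01, -5.14471963e-01, -7.30547457e-01],
       [-4.80685893e-01,  5.50127928e-01, -6.82861871e-01]]), 't': array([-0.42826185, -0.16519163,  1.33309612])}
top {'fx': 477.634023396627, 'fy': 477.634023396627, 'cx': 251.70168611969072, 'cy': 191.77703109244294, 'R': array([[ 0.03870436, -0.99924808,  0.00229094],
       [-0.97684317, -0.03831914, -0.21049717],
       [ 0.21042668,  0.00590927, -0.97759178]]), 't': array([-0.01983388,  0.58397269,  1.18962574])}
```

View pics/scene0.png

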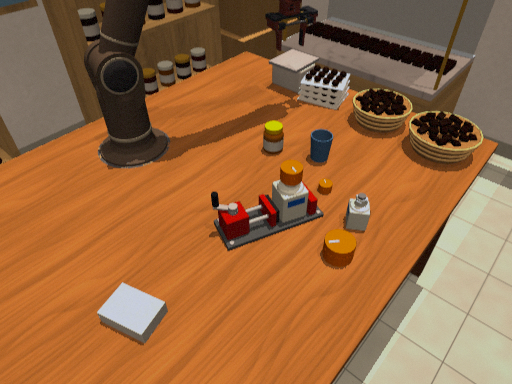

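View pics/top0.png

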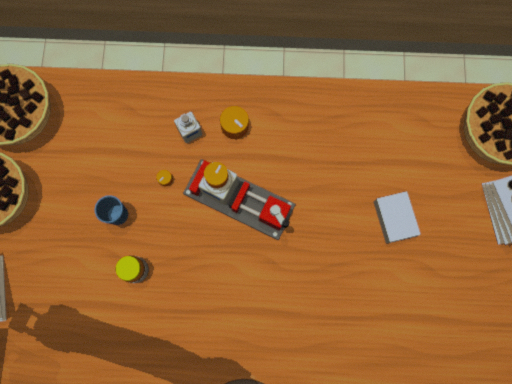

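The scene view shows the clamp at (270,222), with the jug and its cap at (291,173) and the black knob at (215,200). In the top view the cap is at (216,175), the crank hub at about (277,210) and the knob at about (286,222). The small cap, the large cap and the small jug are decoys.

```bash
cat > h.py <<'E'
import numpy as np,cv2
def cloud(z,m):
    v,u=np.mgrid[:z.shape[0],:z.shape[1]]
    c=np.stack([(u-m['cx'])/m['fx']*z,(v-m['cy'])/m['fy']*z,z],-1)
    return (c-m['t'])@m['R']
def ray(u,v,h,m):
    d=m['R'].T@np.array([(u-m['cx'])/m['fx'],(v-m['cy'])/m['fy'],1]);o=-m['R'].T@m['t']
    return o+d*(h-o[2])/d[2]
E
python3 - <<'E'
import pickle,cv2,numpy as np
from h import *
d=pickle.load(open('d0.pkl','rb'))
P={}
for n,(x0,y0,x1,y1),(a0,b0,a1,b1) in[('top',(180,150,300,245),(200,158,235,192)),('scene',(205,150,330,250),(278,155,305,188))]:
    p,z,m=d[n];X=cloud(z,m);hsv=cv2.cvtColor(p,cv2.COLOR_RGB2HSV)
    box=np.zeros(z.shape,bool);box[y0:y1,x0:x1]=1;box&=z>0
    cb=np.zeros(z.shape,bool);cb[b0:b1,a0:a1]=1
    k=cb&(X[...,2]>.160)&(X[...,2]<.185);print(n,'captop',k.sum(),np.median(X[k],0),cv2.minEnclosingCircle(X[k][:,:2].astype(np.float32)))
    g=box&(X[...,2]>.007)&(X[...,2]<.2)
    print('rect',cv2.minAreaRect(X[g][:,:2].astype(np.float32)))
    dark=box&(p.max(2)<50)&(X[...,2]>.09)
    print('dark hi',dark.sum(),np.median(X[dark],0))
    kn=box&(p.max(2)<50)&(X[...,2]>.125)&(X[...,2]<.15);print('knobtop',kn.sum(),X[kn].mean(0) if kn.any() else 0)
    red=box&(hsv[...,1]>180)&((hsv[...,0]<4)|(hsv[...,0]>175))&(X[...,2]>.02)
    ys,xs=np.nonzero(red);print('red',len(xs))
    hs=box&red&(X[...,2]>.07)&(X[...,2]<.085);q=X[hs][:,:2].astype(np.float32);print('housing top',len(q),cv2.minAreaRect(q) if len(q)>3 else 0)
    w=box&(hsv[...,0]>5)&(hsv[...,0]<25)&(hsv[...,1]<120)&(p.max(2)>150)&cb;print('stripe',w.sum(),X[w].mean(0))
    cv2.imwrite(f'pics/{n}z.png',cv2.resize(p[y0:y1,x0:x1,::-1],None,fx=5,fy=5,interpolation=cv2.INTER_CUBIC))
E
```

```text
top captop 455 [0.60222535 0.0911776  0.17213417] ((0.6034956574440002, 0.09167617559432983), 0.0290355384349823)
rect ((0.5811252593994141, 0.037271007895469666), (0.3079756796360016, 0.2394060343503952), 89.19189453125)
dark hi 38 [ 0.49141327 -0.0814442   0.13535109]
knobtop 29 [ 0.49466565 -0.08235992  0.13561565]
red 814
housing top 412 ((0.5707430839538574, 0.03198669105768204), (0.2566952407360077, 0.07006494700908661), 65.96141815185547)
stripe 46 [0.61649269 0.0869321  0.12734297]
scene captop 335 [0.60716544 0.08569387 0.1733117 ] ((0.6033937335014343, 0.09023408591747284), 0.029721209779381752)
rect ((0.5322448015213013, 0.12420175969600677), (0.3116506040096283, 0.44201013445854187), 32.14925003051758)
dark hi 90 [ 0.50217439 -0.08691035  0.12169314]
knobtop 41 [ 0.50029316 -0.08590082  0.13383534]
red 1085
housing top 308 ((0.5727322697639465, 0.02736249566078186), (0.25228697061538696, 0.05897686257958412), 68.95576477050781)
stripe 22 [0.61711244 0.09591902 0.13773135]
```

View pics/topz.png

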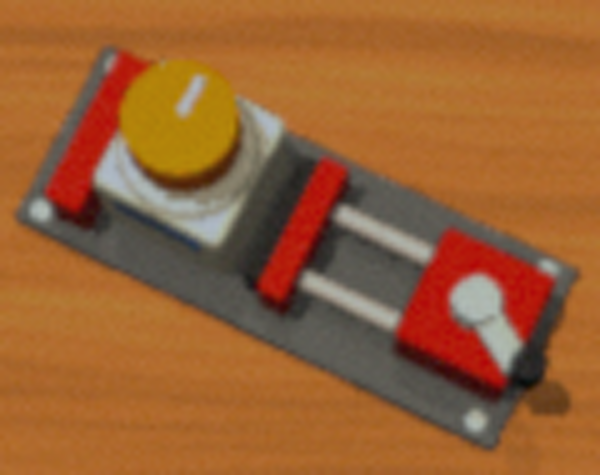

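The zoom shows base-plate corners at (108,48), (18,215), (495,447) and (578,272). The hub is at (476,300), the knob top at about (527,362), and the cap stripe is visible.

Run:
```python
import pickle
from h import *
d=pickle.load(open('d0.pkl','rb'));p,z,m=d['top']
r=lambda a,b,h:ray(180+a/5-.4,150+b/5-.4,h,m)
C=np.array([r(a,b,.012) for a,b in[(108,48),(18,215),(495,447),(578,272)]]);print(np.round(C,4).tolist())
c=C.mean(0);y=(C[0]+C[1]-C[2]-C[3])[:2];print('len',np.linalg.norm(y)/2,np.linalg.norm(C[0]-C[1]));y/=np.linalg.norm(y)
x=np.array([y[1],-y[0]]);print('centre',c,'y',y,'yaw',np.arctan2(-y[0],y[1]))
ax=c[:2]-.085*y;print('axis from plate',ax)
H=cloud(z,m);print('hub depth z',H[150+60,180+95],'hub',r(476,300,.1))
Hs=np.array([r(a,b,.078) for a,b in[(448,232),(555,280),(500,392),(400,330)]]);print('housing',Hs.mean(0))
k=r(527,362,.137);print('knob',k,'R',np.linalg.norm(k[:2]-ax))
for n in d:
  p,z,m=d[n];X=cloud(z,m);kk=(X[...,2]>.1)&(X[...,2]<.15)&(np.hypot(X[...,0]-.497,X[...,1]+.083)<.03)
  q=X[kk];t=q[q[:,2]>.13];print(n,len(q),cv2.minEnclosingCircle(t[:,:2].astype(np.float32)),t[:,2].max())
print('jug in clamp',[np.dot(np.array([.6034,.0910])-c[:2],v) for v in(x,y)])
```

```text
[[0.6818, 0.1465, 0.012], [0.5855, 0.1898, 0.012], [0.469, -0.0736, 0.012], [0.5658, -0.116, 0.012]]
len 0.2874945439664087 0.10558540327195479
centre [0.57551829 0.03665801 0.012     ] y [0.40438096 0.91459064] yaw -0.41630188497031934
axis from plate [ 0.54114591 -0.0410822 ]
hub depth z [ 0.53256829 -0.05803626  0.09417499] hub [ 0.53253625 -0.05724171  0.1       ]
housing [ 0.53219826 -0.05821276  0.078     ]
knob [ 0.49636151 -0.08121581  0.137     ] R 0.060136089939556076
scene 101 ((0.49688977003097534, -0.08255340903997421), 0.009379930794239044) 0.13990784944133952
top 56 ((0.4966752231121063, -0.08228659629821777), 0.008733309805393219) 0.14079029494888062
jug in clamp [np.float64(0.003525483926094492), np.float64(0.06097551206727671)]
```

apply_moves:
  moves:
    - {"wz": 0.149, "hand": 8.7}
    - {"wz": 0.149}
    - {"wz": 0.149}
    - {"wz": 0.149}
    - {"wz": 0.149}

```text
$.moves[0]: bad value
```

apply_moves:
  moves:
    - {"wz": 0.149}
    - {"wz": 0.149}
    - {"wz": 0.149}
    - {"wz": 0.149}
    - {"wz": 0.149}

```text
$.moves[0]: bad value
```

```bash
cat >> h.py <<'E'
def go(target):
    "shift to a world TCP target in tool axes, cm"
    from plant import env
    s=env.get_state();R=s['eef_rot']
    print('t',s['time_s'],'pos',np.round(s['position'],4),'yangle',np.degrees(np.arctan2(R[1,1],R[0,1])),'F',np.round(s['contact_force'],1),'g',s['grip_width'],'j',np.round(s['joints'],2))
    print('shift cm',np.round(R.T@(np.array(target)-s['position'])*100,2));print(np.round(R,3).tolist())
E
python3 -c "
from h import *;go([.4967,-.0822,.222])"
```

```text
t 0.1 pos [0.2129 0.5872 0.2219] yangle 70.07116043292659 F [0.2 0.4 0.3] g 0.08751764205438495 j [-1.29  0.41 -0.01  1.6   0.01  1.13 -0.08]
shift cm [-49.49 -53.26   0.07]
[[-0.94, 0.341, -0.0], [0.341, 0.94, -0.001], [-0.0, -0.001, -1.0]]
```

apply_moves:
  moves:
    - {"tx": 0, "ty": 0, "tz": 0, "wx": 0, "wy": 0, "wz": 0.14, "hand": 8.7}
    - {"tx": 0, "ty": 0, "tz": 0, "wx": 0, "wy": 0, "wz": 0.14, "hand": 8.7}
    - {"tx": 0, "ty": 0, "tz": 0, "wx": 0, "wy": 0, "wz": 0.14, "hand": 8.7}
    - {"tx": 0, "ty": 0, "tz": 0, "wx": 0, "wy": 0, "wz": 0.14, "hand": 8.7}
    - {"tx": 0, "ty": 0, "tz": 0, "wx": 0, "wy": 0, "wz": 0.14, "hand": 8.7}

```text
time_s: 0.6
position: [0.2129, 0.5873, 0.2222]
eef_rot: [[-0.495, 0.869, -0.0], [0.869, 0.495, -0.001], [-0.001, -0.001, -1.0]]
contact_force: [0.5, 0.2, -0.9]
grip_width: 0.0869
grasp_force: 0.0
```

apply_moves:
  moves:
    - {"tx": 0, "ty": 0, "tz": 0, "wx": 0, "wy": 0, "wz": 0.15, "hand": 8.7}
    - {"tx": 0, "ty": 0, "tz": 0, "wx": 0, "wy": 0, "wz": 0.15, "hand": 8.7}
    - {"tx": 0, "ty": 0, "tz": 0, "wx": 0, "wy": 0, "wz": 0.15, "hand": 8.7}
    - {"tx": 0, "ty": 0, "tz": 0, "wx": 0, "wy": 0, "wz": 0.15, "hand": 8.7}
    - {"tx": 0, "ty": 0, "tz": 0, "wx": 0, "wy": 0, "wz": 0.15, "hand": 8.7}

```text
time_s: 1.1
position: [0.2129, 0.5873, 0.2222]
eef_rot: [[0.231, 0.973, -0.0], [0.973, -0.231, -0.001], [-0.001, -0.0, -1.0]]
contact_force: [-0.6, 0.2, -0.5]
grip_width: 0.087
grasp_force: 0.0
```

```bash
python3 -c "
from h import *;go([.4967,-.0822,.222])"
```

```text
t 1.1 pos [0.2129 0.5873 0.2222] yangle -13.35927019734335 F [-0.6  0.2 -0.5] g 0.08702880547670755 j [-1.51  0.42  0.29  1.61 -0.13  1.13 -1.42]
shift cm [-58.58  43.08   0.07]
[[0.231, 0.973, -0.0], [0.973, -0.231, -0.001], [-0.001, -0.0, -1.0]]
```

apply_moves:
  moves:
    - {"tx": -3.9, "ty": 2.87, "tz": 0, "wx": 0, "wy": 0, "wz": 0, "hand": 8.7}
    - {"tx": -3.9, "ty": 2.87, "tz": 0, "wx": 0, "wy": 0, "wz": 0, "hand": 8.7}
    - {"tx": -3.9, "ty": 2.87, "tz": 0, "wx": 0, "wy": 0, "wz": 0, "hand": 8.7}
    - {"tx": -3.9, "ty": 2.87, "tz": 0, "wx": 0, "wy": 0, "wz": 0, "hand": 8.7}
    - {"tx": -3.9, "ty": 2.87, "tz": 0, "wx": 0, "wy": 0, "wz": 0, "hand": 8.7}

```text
time_s: 1.6
position: [0.3093, 0.3632, 0.2224]
eef_rot: [[0.225, 0.974, -0.0], [0.974, -0.225, -0.0], [-0.0, -0.0, -1.0]]
contact_force: [1.2, -0.5, 0.9]
grip_width: 0.087
grasp_force: 0.0
```

apply_moves:
  moves:
    - {"tx": -3.9, "ty": 2.87, "tz": 0, "wx": 0, "wy": 0, "wz": 0, "hand": 8.7}
    - {"tx": -3.9, "ty": 2.87, "tz": 0, "wx": 0, "wy": 0, "wz": 0, "hand": 8.7}
    - {"tx": -3.9, "ty": 2.87, "tz": 0, "wx": 0, "wy": 0, "wz": 0, "hand": 8.7}
    - {"tx": -3.9, "ty": 2.87, "tz": 0, "wx": 0, "wy": 0, "wz": 0, "hand": 8.7}
    - {"tx": -3.9, "ty": 2.87, "tz": 0, "wx": 0, "wy": 0, "wz": 0, "hand": 8.7}

```text
time_s: 2.1
position: [0.4051, 0.1411, 0.2227]
eef_rot: [[0.225, 0.974, 0.0], [0.974, -0.225, 0.001], [0.001, -0.0, -1.0]]
contact_force: [1.0, 0.6, 0.3]
grip_width: 0.0872
grasp_force: 0.0
```

apply_moves:
  moves:
    - {"tx": -3.9, "ty": 2.87, "tz": 0, "wx": 0, "wy": 0, "wz": 0, "hand": 8.7}
    - {"tx": -3.9, "ty": 2.87, "tz": 0, "wx": 0, "wy": 0, "wz": 0, "hand": 5}
    - {"tx": -3.9, "ty": 2.87, "tz": 0, "wx": 0, "wy": 0, "wz": 0, "hand": 5}
    - {"tx": -3.9, "ty": 2.87, "tz": 0, "wx": 0, "wy": 0, "wz": 0, "hand": 5}
    - {"tx": 0, "ty": 0, "tz": 0, "wx": 0, "wy": 0, "wz": 0, "hand": 5}

```text
time_s: 2.6
position: [0.4829, -0.0414, 0.223]
eef_rot: [[0.233, 0.972, 0.002], [0.972, -0.233, -0.003], [-0.002, 0.002, -1.0]]
contact_force: [-0.9, 0.3, -0.3]
grip_width: 0.0585
grasp_force: 0.0
```

Run:
```python
from h import *;go([.4967,-.0822,.104])
from plant import env
m=env.camera_model('wrist');p,z=env.read_camera('wrist');cv2.imwrite('pics/w1.png',p[:,:,::-1])
X=cloud(z,m);k=(X[...,2]>.125)&(X[...,2]<.145)&(np.hypot(X[...,0]-.497,X[...,1]+.083)<.03)
print(k.sum(),cv2.minEnclosingCircle(X[k][:,:2].astype(np.float32)) if k.any() else 0)
k=(X[...,2]>.085)&(X[...,2]<.1)&(np.hypot(X[...,0]-.533,X[...,1]+.058)<.02);print(k.sum(),X[k].mean(0))
```

```text
t 2.6 pos [ 0.4829 -0.0414  0.223 ] yangle -13.48903100534951 F [-0.9  0.3 -0.3] g 0.05847090079606963 j [-0.68  0.19  0.77  1.96 -0.15  1.04 -0.08]
shift cm [-3.61  2.27 11.91]
[[0.233, 0.972, 0.002], [0.972, -0.233, -0.003], [-0.002, 0.002, -1.0]]
304 ((0.49740222096443176, -0.08273689448833466), 0.009015446528792381)
590 [ 0.53139718 -0.05794743  0.09620162]
```

apply_moves:
  moves:
    - {"tx": -3.63, "ty": 2.31, "tz": 0, "wx": 0, "wy": 0, "wz": 0, "hand": 5}
    - {"tx": 0, "ty": 0, "tz": 3.9, "wx": 0, "wy": 0, "wz": 0, "hand": 5}
    - {"tx": 0, "ty": 0, "tz": 4, "wx": 0, "wy": 0, "wz": 0, "hand": 5}
    - {"tx": 0, "ty": 0, "tz": 4, "wx": 0, "wy": 0, "wz": 0, "hand": 5}
    - {"tx": 0, "ty": 0, "tz": 0, "wx": 0, "wy": 0, "wz": 0, "hand": 5}

```text
time_s: 3.15
position: [0.4923, -0.0736, 0.0996]
eef_rot: [[0.223, 0.975, -0.009], [0.975, -0.223, -0.0], [-0.002, -0.009, -1.0]]
contact_force: [-1.1, 0.8, 0.1]
grip_width: 0.0499
grasp_force: 0.0
```

```bash
python3 -c "
from h import *;go([.4970,-.0825,.104])"
```

```text
t 3.15 pos [ 0.4923 -0.0736  0.0996] yangle -12.914381851470155 F [-1.1  0.8  0.1] g 0.04985804941288963 j [-0.49  0.42  0.69  2.06 -0.37  0.8   0.19]
shift cm [-0.77  0.65 -0.45]
[[0.223, 0.975, -0.009], [0.975, -0.223, -0.0], [-0.002, -0.009, -1.0]]
```

apply_moves:
  moves:
    - {"tx": -0.77, "ty": 0.65, "tz": -0.4, "wx": 0, "wy": 0, "wz": 0, "hand": 5}
    - {"tx": 0, "ty": 0, "tz": 0, "wx": 0, "wy": 0, "wz": 0, "hand": 5}

```text
time_s: 3.35
position: [0.5027, -0.0856, 0.1102]
eef_rot: [[0.226, 0.974, 0.004], [0.974, -0.226, -0.001], [0.0, 0.004, -1.0]]
contact_force: [0.3, 0.1, 0.5]
grip_width: 0.0495
grasp_force: 0.0
```

```bash
python3 -c "
from h import *;go([.4970,-.0825,.104])"
```

```text
t 3.35 pos [ 0.5027 -0.0856  0.1102] yangle -13.03625273083552 F [0.3 0.1 0.5] g 0.049501612680785886 j [-0.47  0.41  0.7   2.03 -0.36  0.82  0.21]
shift cm [ 0.17 -0.63  0.62]
[[0.226, 0.974, 0.004], [0.974, -0.226, -0.001], [0.0, 0.004, -1.0]]
```

apply_moves:
  moves:
    - {"tx": 0.17, "ty": -0.5, "tz": 0.5, "wx": 0, "wy": 0, "wz": 0, "hand": 5}
    - {"tx": 0, "ty": 0, "tz": 0, "wx": 0, "wy": 0, "wz": 0, "hand": 5}
    - {"tx": 0, "ty": 0, "tz": 0, "wx": 0, "wy": 0, "wz": 0, "hand": 5}

```text
time_s: 3.65
position: [0.4962, -0.0811, 0.1032]
eef_rot: [[0.225, 0.974, 0.001], [0.974, -0.225, 0.001], [0.001, 0.001, -1.0]]
contact_force: [0.1, -0.6, 0.1]
grip_width: 0.05
grasp_force: 0.0
```

```bash
python3 -c "
from h import *;go([.4970,-.0825,.104])"
```

```text
t 3.65 pos [ 0.4962 -0.0811  0.1032] yangle -12.97709544213414 F [ 0.1 -0.6  0.1] g 0.04996494238694132 j [-0.48  0.41  0.69  2.05 -0.37  0.8   0.21]
shift cm [-0.12  0.11 -0.08]
[[0.225, 0.974, 0.001], [0.974, -0.225, 0.001], [0.001, 0.001, -1.0]]
```

Good; close on the knob.

apply_moves:
  moves:
    - {"tx": -0.12, "ty": 0.11, "tz": -0.05, "wx": 0, "wy": 0, "wz": 0, "hand": 1.0}
    - {"tx": 0, "ty": 0, "tz": 0, "wx": 0, "wy": 0, "wz": 0, "hand": 1.0}
    - {"tx": 0, "ty": 0, "tz": 0, "wx": 0, "wy": 0, "wz": 0, "hand": 1.0}
    - {"tx": 0, "ty": 0, "tz": 0, "wx": 0, "wy": 0, "wz": 0, "hand": 1.0}
    - {"tx": 0, "ty": 0, "tz": 0, "wx": 0, "wy": 0, "wz": 0, "hand": 1.0}
  newtons: 35

```text
time_s: 4.15
position: [0.4969, -0.083, 0.1031]
eef_rot: [[0.225, 0.974, -0.0], [0.974, -0.225, 0.0], [-0.0, -0.0, -1.0]]
contact_force: [0.6, -1.1, 0.1]
grip_width: 0.0176
grasp_force: 35.0
```

```bash
cat >> h.py <<'E'
AX=np.array([.5338,-.0575])
def crank(step,n,r=.045,z=None):
    "rows to lead the knob clockwise by n steps (deg) from the measured angle"
    from plant import env
    s=env.get_state();R=s['eef_rot'];p=s['position'];a=np.arctan2(*(p[:2]-AX)[::-1])
    print('t',s['time_s'],'pos',np.round(p,4),'ang',np.degrees(a),'r',np.linalg.norm(p[:2]-AX),'F',np.round(s['contact_force'],1),'g',s['grip_width'],s['grasp_force'],'j7',s['joints'][6])
    q=p.copy()
    for i in range(1,n+1):
        b=a-np.radians(step)*i;w=np.r_[AX+r*np.array([np.cos(b),np.sin(b)]),z or p[2]]
        print(i,np.round(R.T@(w-q)*100,2));q=w
E
python3 -c "
from h import *;crank(15,10)"
```

```text
t 4.15 pos [ 0.4969 -0.083   0.1031] ang -145.35844368330686 r 0.04490490220160798 F [ 0.6 -1.1  0.1] g 0.017583762451160848 35.000311732292175 j7 0.2085682300330391
1 [ 0.89 -0.76  0.  ]
2 [ 1.06 -0.5   0.  ]
3 [ 1.16 -0.21 -0.  ]
4 [ 1.17  0.1  -0.  ]
5 [ 1.1  0.4 -0. ]
6 [ 0.96  0.67 -0.  ]
7 [ 0.76  0.9  -0.  ]
8 [ 0.5   1.06 -0.  ]
9 [ 0.21  1.16 -0.  ]
10 [-0.1   1.17 -0.  ]
```

apply_moves:
  moves:
    - {"tx": 0.89, "ty": -0.76, "tz": 0, "wx": 0, "wy": 0, "wz": 0, "hand": 1.0}
    - {"tx": 1.06, "ty": -0.5, "tz": 0, "wx": 0, "wy": 0, "wz": 0, "hand": 1.0}
    - {"tx": 1.16, "ty": -0.21, "tz": 0, "wx": 0, "wy": 0, "wz": 0, "hand": 1.0}
    - {"tx": 0, "ty": 0, "tz": 0, "wx": 0, "wy": 0, "wz": 0, "hand": 1.0}
    - {"tx": 0, "ty": 0, "tz": 0, "wx": 0, "wy": 0, "wz": 0, "hand": 1.0}

```text
time_s: 4.65
position: [0.4902, -0.048, 0.1032]
eef_rot: [[0.223, 0.975, 0.001], [0.975, -0.223, 0.001], [0.001, 0.001, -1.0]]
contact_force: [4.0, 2.7, -5.8]
grip_width: 0.0174
grasp_force: 35.0
```

```bash
python3 -c "
from h import *;crank(20,5)"
```

```text
t 4.65 pos [ 0.4902 -0.048   0.1032] ang 167.667530569687 r 0.044597757994740264 F [ 4.   2.7 -5.8] g 0.017357222104550946 34.999127984046936 j7 0.13490104380199353
1 [1.54 0.22 0.  ]
2 [1.36 0.77 0.  ]
3 [1.02 1.19 0.  ]
4 [0.55 1.46 0.  ]
5 [0.02 1.56 0.  ]
```

apply_moves:
  moves:
    - {"tx": 1.54, "ty": 0.22, "tz": 0, "wx": 0, "wy": 0, "wz": 0, "hand": 1.0}
    - {"tx": 1.36, "ty": 0.77, "tz": 0, "wx": 0, "wy": 0, "wz": 0, "hand": 1.0}
    - {"tx": 1.02, "ty": 1.19, "tz": 0, "wx": 0, "wy": 0, "wz": 0, "hand": 1.0}
    - {"tx": 0.55, "ty": 1.46, "tz": 0, "wx": 0, "wy": 0, "wz": 0, "hand": 1.0}
    - {"tx": 0, "ty": 0, "tz": 0, "wx": 0, "wy": 0, "wz": 0, "hand": 1.0}

```text
time_s: 5.15
position: [0.5364, -0.013, 0.1031]
eef_rot: [[0.224, 0.975, 0.0], [0.975, -0.224, 0.0], [0.0, 0.0, -1.0]]
contact_force: [3.7, 1.7, -0.0]
grip_width: 0.0174
grasp_force: 35.0
```

```bash
python3 -c "
from h import *;crank(20,5)"
```

```text
t 5.15 pos [ 0.5364 -0.013   0.1031] ang 86.69005923685057 r 0.044559929348326324 F [ 3.7  1.7 -0. ] g 0.01742267055534517 35.000553131103516 j7 0.08033032258614199
1 [0.03 1.56 0.  ]
2 [-0.54  1.47  0.  ]
3 [-1.01  1.19 -0.  ]
4 [-1.36  0.77 -0.  ]
5 [-1.54  0.26 -0.  ]
```

apply_moves:
  moves:
    - {"tx": 0.03, "ty": 1.56, "tz": 0, "wx": 0, "wy": 0, "wz": 0, "hand": 1.0}
    - {"tx": -0.54, "ty": 1.47, "tz": 0, "wx": 0, "wy": 0, "wz": 0, "hand": 1.0}
    - {"tx": -1.01, "ty": 1.19, "tz": 0, "wx": 0, "wy": 0, "wz": 0, "hand": 1.0}
    - {"tx": -1.36, "ty": 0.77, "tz": 0, "wx": 0, "wy": 0, "wz": 0, "hand": 1.0}
    - {"tx": 0, "ty": 0, "tz": 0, "wx": 0, "wy": 0, "wz": 0, "hand": 1.0}

```text
time_s: 5.65
position: [0.5788, -0.0536, 0.1033]
eef_rot: [[0.226, 0.974, 0.003], [0.974, -0.226, 0.0], [0.001, 0.003, -1.0]]
contact_force: [7.1, -2.0, -4.3]
grip_width: 0.0173
grasp_force: 35.0
```

```bash
python3 -c "
from h import *;crank(20,5)"
```

```text
t 5.65 pos [ 0.5788 -0.0536  0.1033] ang 4.905459399144297 r 0.04518729236855313 F [ 7.1 -2.  -4.3] g 0.01730332165034138 34.99909043312073 j7 0.15998881865870052
1 [-1.55  0.2  -0.  ]
2 [-1.53 -0.33 -0.  ]
3 [-1.32 -0.83 -0.  ]
4 [-0.96 -1.23 -0.  ]
5 [-0.48 -1.49 -0.  ]
```

apply_moves:
  moves:
    - {"tx": -1.55, "ty": 0.2, "tz": 0, "wx": 0, "wy": 0, "wz": 0, "hand": 1.0}
    - {"tx": -1.53, "ty": -0.33, "tz": 0, "wx": 0, "wy": 0, "wz": 0, "hand": 1.0}
    - {"tx": -1.32, "ty": -0.83, "tz": 0, "wx": 0, "wy": 0, "wz": 0, "hand": 1.0}
    - {"tx": -0.96, "ty": -1.23, "tz": 0, "wx": 0, "wy": 0, "wz": 0, "hand": 1.0}
    - {"tx": 0, "ty": 0, "tz": 0, "wx": 0, "wy": 0, "wz": 0, "hand": 1.0}

```text
time_s: 6.15
position: [0.5446, -0.1016, 0.1034]
eef_rot: [[0.227, 0.974, 0.004], [0.974, -0.227, -0.001], [0.0, 0.004, -1.0]]
contact_force: [5.4, -4.4, -7.0]
grip_width: 0.0171
grasp_force: 35.0
```

```bash
python3 -c "
from h import *;crank(20,5)"
```

```text
t 6.15 pos [ 0.5446 -0.1016  0.1034] ang -76.21717639129143 r 0.045360261333824516 F [ 5.4 -4.4 -7. ] g 0.017124402557700202 34.99132990837097 j7 0.24497422624082457
1 [-0.42 -1.51 -0.01]
2 [ 0.08 -1.56 -0.01]
3 [ 0.61 -1.44 -0.01]
4 [ 1.07 -1.14 -0.  ]
5 [ 1.39 -0.71 -0.  ]
```

apply_moves:
  moves:
    - {"tx": -0.42, "ty": -1.51, "tz": 0, "wx": 0, "wy": 0, "wz": 0, "hand": 1.0}
    - {"tx": 0.08, "ty": -1.56, "tz": 0, "wx": 0, "wy": 0, "wz": 0, "hand": 1.0}
    - {"tx": 0.61, "ty": -1.44, "tz": 0, "wx": 0, "wy": 0, "wz": 0, "hand": 1.0}
    - {"tx": 1.07, "ty": -1.14, "tz": 0, "wx": 0, "wy": 0, "wz": 0, "hand": 1.0}
    - {"tx": 0, "ty": 0, "tz": 0, "wx": 0, "wy": 0, "wz": 0, "hand": 1.0}

```text
time_s: 6.65
position: [0.503, -0.0711, 0.106]
eef_rot: [[0.219, 0.975, 0.02], [0.976, -0.219, -0.0], [0.004, 0.02, -1.0]]
contact_force: [0.7, 4.2, 0.0]
grip_width: 0.0724
grasp_force: 0.6
```

```bash
python3 -c "
from h import *;crank(18,2)"
```

```text
t 6.65 pos [ 0.503  -0.0711  0.106 ] ang -156.16085782300928 r 0.03371043173162575 F [0.7 4.2 0. ] g 0.0723573335856115 0.6467097904533148 j7 0.18774838086869164
1 [ 0.58 -1.56 -0.03]
2 [ 1.39 -0.23  0.  ]
```

Run:
```python
from plant import env
import cv2,numpy as np
out=[]
for n,(x0,y0,x1,y1) in [('scene',(190,140,340,260)),('wrist',(0,0,512,384))]:
    p,z=env.read_camera(n);out.append(cv2.resize(p[y0:y1,x0:x1,::-1],(400,320),interpolation=cv2.INTER_CUBIC))
cv2.imwrite('pics/a.png',np.hstack(out));s=env.get_state();print(s['grip_width'],s['contact_force'],s['position'],s['time_s'])
```

```text
0.05944059492717177 [-0.78354841  0.09086008  0.06628453] [ 0.4931355  -0.07312709  0.10361459] 6.75
```

View pics/a.png

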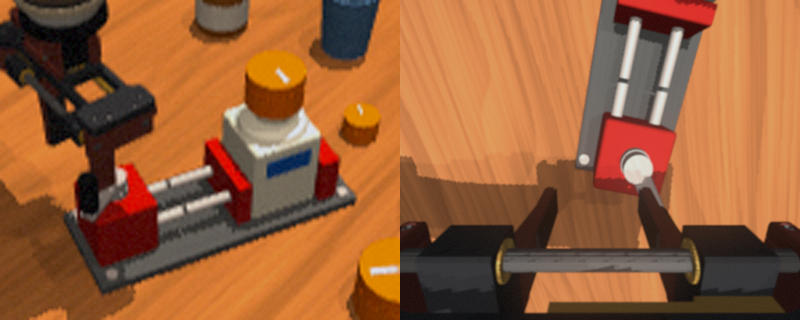

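The crank has advanced nearly all the way round, but the knob has slipped out of the fingers: it shows at (88,195), beside them. I'll lift clear and re-measure.

apply_moves:
  moves:
    - {"tx": 0, "ty": 0, "tz": -2, "wx": 0, "wy": 0, "wz": 0, "hand": 5.5}
    - {"tx": 0, "ty": 0, "tz": -4, "wx": 0, "wy": 0, "wz": 0, "hand": 5.5}
    - {"tx": 0, "ty": 0, "tz": -4, "wx": 0, "wy": 0, "wz": 0, "hand": 5.5}
    - {"tx": 0, "ty": 0, "tz": 0, "wx": 0, "wy": 0, "wz": 0, "hand": 5.5}
    - {"tx": 0, "ty": 0, "tz": 0, "wx": 0, "wy": 0, "wz": 0, "hand": 5.5}

```text
time_s: 7.25
position: [0.4913, -0.0746, 0.2033]
eef_rot: [[0.225, 0.974, 0.001], [0.974, -0.225, 0.001], [0.001, 0.0, -1.0]]
contact_force: [0.1, -0.2, 0.4]
grip_width: 0.0552
grasp_force: 0.0
```

```bash
cat >> h.py <<'E'
def look(n='wrist'):
    from plant import env
    m=env.camera_model(n);p,z=env.read_camera(n);return p,z,m,cloud(z,m)
def knob():
    for n in('wrist','scene','top'):
        p,z,m,X=look(n)
        k=(z>0)&(X[...,2]>.125)&(X[...,2]<.142)&(np.abs(np.hypot(X[...,0]-AX[0],X[...,1]-AX[1])-.045)<.02)&(p.max(2)<90)
        print(n,k.sum(),cv2.minEnclosingCircle(X[k][:,:2].astype(np.float32)) if k.any() else 0)
        k=(z>0)&(X[...,2]>.160)&(X[...,2]<.185)&(np.hypot(X[...,0]-.6034,X[...,1]-.091)<.05)
        print('  cap',k.sum(),cv2.minEnclosingCircle(X[k][:,:2].astype(np.float32)) if k.any() else 0)
E
python3 - <<'E'
from h import *
go([.5,-.08,.2])
knob()
E
```

```text
t 7.25 pos [ 0.4913 -0.0746  0.2033] yangle -13.01303156753256 F [ 0.1 -0.2  0.4] g 0.05516362672553812 j [-0.6   0.25  0.78  1.96 -0.21  1.01  0.06]
shift cm [-0.33  0.97  0.33]
[[0.225, 0.974, 0.001], [0.974, -0.225, 0.001], [0.001, 0.0, -1.0]]
wrist 356 ((0.5451200604438782, -0.10103072226047516), 0.008802797645330429)
  cap 0 0
scene 49 ((0.5468422174453735, -0.10330114513635635), 0.008515818044543266)
  cap 333 ((0.6053922176361084, 0.09679250419139862), 0.030116286128759384)
top 0 0
  cap 459 ((0.6048927307128906, 0.09647424519062042), 0.029842840507626534)
```

Run:
```python
from h import *
import pickle
d=pickle.load(open('d0.pkl','rb'))
y=np.array([.4044,.9146])
for nm in('top','scene'):
  for lab,(p,z,m) in(('before',d[nm]),('now',look(nm)[:3])):
    X=cloud(z,m);hsv=cv2.cvtColor(p,cv2.COLOR_RGB2HSV)
    dx=X[...,:2]-AX;s=dx@y;t=dx@np.array([y[1],-y[0]])
    red=(hsv[...,1]>170)&((hsv[...,0]<5)|(hsv[...,0]>174))&(z>0)&(X[...,2]>.058)&(X[...,2]<.073)&(abs(t)<.05)&(s>.04)
    h,e=np.histogram(s[red],np.arange(.04,.25,.004));print(nm,lab,[(round(float(b),3),int(a)) for a,b in zip(h,e) if a])
```

```text
top before [(0.088, 14), (0.092, 48), (0.096, 43), (0.1, 49), (0.104, 33), (0.204, 1), (0.208, 17), (0.212, 31), (0.216, 42), (0.22, 52), (0.224, 42), (0.228, 5)]
top now [(0.112, 10), (0.116, 48), (0.12, 46), (0.124, 44), (0.128, 21), (0.204, 2), (0.208, 10), (0.212, 9), (0.216, 28), (0.22, 39), (0.224, 45), (0.228, 4)]
scene before [(0.088, 23), (0.092, 38), (0.096, 35), (0.1, 36), (0.104, 16), (0.108, 3), (0.204, 3), (0.208, 16), (0.212, 13), (0.216, 15), (0.22, 15), (0.224, 15), (0.228, 1)]
scene now [(0.112, 26), (0.116, 37), (0.12, 34), (0.124, 27), (0.128, 12), (0.208, 10), (0.212, 9), (0.216, 11), (0.22, 14), (0.224, 9)]
```

```bash
python3 -c "
from h import *;go([.5455,-.1015,.103])"
```

```text
t 7.5 pos [ 0.4909 -0.0748  0.202 ] yangle -13.020458680628478 F [ 0.7 -0.4 -0.6] g 0.05477926560638512 j [-0.59  0.26  0.78  1.96 -0.21  1.01  0.06]
shift cm [-1.36  5.94  9.89]
[[0.225, 0.974, -0.002], [0.974, -0.225, -0.0], [-0.001, -0.002, -1.0]]
```

apply_moves:
  moves:
    - {"tx": -0.68, "ty": 2.97, "tz": 0, "wx": 0, "wy": 0, "wz": 0, "hand": 5.5}
    - {"tx": -0.68, "ty": 2.97, "tz": 0, "wx": 0, "wy": 0, "wz": 0, "hand": 5.5}
    - {"tx": 0, "ty": 0, "tz": 2.5, "wx": 0, "wy": 0, "wz": 0, "hand": 5.5}
    - {"tx": 0, "ty": 0, "tz": 0, "wx": 0, "wy": 0, "wz": 0, "hand": 5.5}
    - {"tx": 0, "ty": 0, "tz": 0, "wx": 0, "wy": 0, "wz": 0, "hand": 5.5}
  newtons: 55

```text
time_s: 8.0
position: [0.5455, -0.1016, 0.1774]
eef_rot: [[0.226, 0.974, -0.003], [0.974, -0.226, -0.0], [-0.001, -0.003, -1.0]]
contact_force: [0.2, 0.5, 0.4]
grip_width: 0.0547
grasp_force: 0.0
```

```bash
python3 -c "
from h import *;go([.5455,-.1015,.103])"
```

```text
t 8.0 pos [ 0.5455 -0.1016  0.1774] yangle -13.045907708941465 F [0.2 0.5 0.4] g 0.05471043772833435 j [-0.47  0.41  0.75  1.86 -0.32  1.01  0.18]
shift cm [0.02 0.01 7.44]
[[0.226, 0.974, -0.003], [0.974, -0.226, -0.0], [-0.001, -0.003, -1.0]]
```

apply_moves:
  moves:
    - {"tx": 0, "ty": 0, "tz": 3.7, "wx": 0, "wy": 0, "wz": 0, "hand": 5.5}
    - {"tx": 0, "ty": 0, "tz": 3.7, "wx": 0, "wy": 0, "wz": 0, "hand": 5.5}
    - {"tx": 0, "ty": 0, "tz": 0, "wx": 0, "wy": 0, "wz": 0, "hand": 5.5}
    - {"tx": 0, "ty": 0, "tz": 0, "wx": 0, "wy": 0, "wz": 0, "hand": 1}
    - {"tx": 0, "ty": 0, "tz": 0, "wx": 0, "wy": 0, "wz": 0, "hand": 1}

```text
time_s: 8.5
position: [0.5477, -0.1018, 0.1063]
eef_rot: [[0.225, 0.974, 0.003], [0.974, -0.225, -0.0], [0.001, 0.003, -1.0]]
contact_force: [1.1, 0.5, 0.0]
grip_width: 0.0424
grasp_force: 0.0
```

apply_moves:
  moves:
    - {"tx": 0, "ty": 0, "tz": 0, "wx": 0, "wy": 0, "wz": 0, "hand": 1}
    - {"tx": 0, "ty": 0, "tz": 0, "wx": 0, "wy": 0, "wz": 0, "hand": 1}
    - {"tx": 0, "ty": 0, "tz": 0, "wx": 0, "wy": 0, "wz": 0, "hand": 1}

```text
time_s: 8.8
position: [0.5467, -0.1013, 0.1049]
eef_rot: [[0.225, 0.974, 0.001], [0.974, -0.225, 0.001], [0.001, 0.001, -1.0]]
contact_force: [-2.2, -0.0, 1.6]
grip_width: 0.0186
grasp_force: 1.0
```

```bash
python3 -c "
from h import *;crank(8,5)"
```

```text
t 8.8 pos [ 0.5467 -0.1013  0.1049] ang -73.54514680035238 r 0.045710980449661744 F [-2.2 -0.   1.6] g 0.018581518479390487 1.0243543982505798 j7 0.25847450447077064
1 [-0.21 -0.6  -0.  ]
2 [-0.19 -0.6  -0.  ]
3 [-0.1  -0.62 -0.  ]
4 [-0.02 -0.63 -0.  ]
5 [ 0.07 -0.62 -0.  ]
```

apply_moves:
  moves:
    - {"tx": 0, "ty": 0, "tz": 0, "wx": 0, "wy": 0, "wz": 0, "hand": 1}
    - {"tx": 0, "ty": 0, "tz": 0, "wx": 0, "wy": 0, "wz": 0, "hand": 1}
    - {"tx": -0.2, "ty": -0.6, "tz": 0, "wx": 0, "wy": 0, "wz": 0, "hand": 1}
    - {"tx": -0.19, "ty": -0.6, "tz": 0, "wx": 0, "wy": 0, "wz": 0, "hand": 1}
    - {"tx": 0, "ty": 0, "tz": 0, "wx": 0, "wy": 0, "wz": 0, "hand": 1}

```text
time_s: 9.3
position: [0.5435, -0.1018, 0.1056]
eef_rot: [[0.223, 0.975, 0.019], [0.975, -0.223, -0.003], [0.001, 0.019, -1.0]]
contact_force: [31.1, 0.7, -24.1]
grip_width: 0.0171
grasp_force: 55.0
```

```bash
python3 -c "
from h import *;crank(10,5)"
```

```text
t 9.3 pos [ 0.5435 -0.1018  0.1056] ang -77.58472611078773 r 0.04534455646149275 F [ 31.1   0.7 -24.1] g 0.01705890356733494 54.98488962650299 j7 0.2612881247476038
1 [-0.24 -0.75 -0.01]
2 [-0.14 -0.77 -0.01]
3 [-0.   -0.78 -0.01]
4 [ 0.13 -0.77 -0.01]
5 [ 0.26 -0.74 -0.01]
```

apply_moves:
  moves:
    - {"tx": 0.3, "ty": 1.1, "tz": 0, "wx": 0, "wy": 0, "wz": 0, "hand": 1}
    - {"tx": 0, "ty": 0, "tz": 0, "wx": 0, "wy": 0, "wz": 0, "hand": 1}
    - {"tx": 0, "ty": 0, "tz": 0, "wx": 0, "wy": 0, "wz": 0, "hand": 1}

```text
time_s: 9.6
position: [0.5473, -0.1012, 0.1048]
eef_rot: [[0.224, 0.975, 0.003], [0.975, -0.224, 0.001], [0.001, 0.003, -1.0]]
contact_force: [4.6, 3.5, 3.9]
grip_width: 0.017
grasp_force: 55.0
```

Run:
```python
from h import *
import pickle
from plant import env
d=pickle.load(open('d0.pkl','rb'))
f=lambda p,b:cv2.resize(p[b[1]:b[3],b[0]:b[2],::-1],(400,300),interpolation=cv2.INTER_CUBIC)
bt=(185,155,265,215);bs=(245,160,325,220)
pt=look('top')[0];ps=look('scene')[0]
cv2.imwrite('pics/b.png',np.vstack([np.hstack([f(d['top'][0],bt),f(pt,bt)]),np.hstack([f(d['scene'][0],bs),f(ps,bs)])]))
s=env.get_state();print(s['contact_force'],s['position'],s['grip_width'],s['time_s'])
```

```text
[4.60160511 3.45904402 1.83879913] [ 0.54717796 -0.10123485  0.10478949] 0.01708140764626436 9.7
```

View pics/b.png

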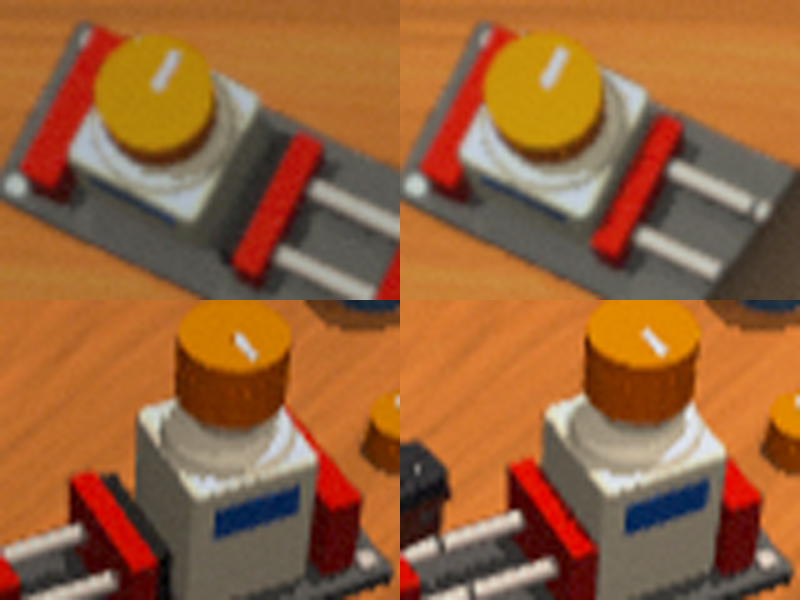

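The pad stood about 10 mm proud of the red jaw before; now it is flush against the jug and the jug is seated on the fixed jaw. So the crank did not start at zero and is now near its 7.2 stop, which is firm. Next: release the knob and go to the cap.

apply_moves:
  moves:
    - {"tx": 0, "ty": 0, "tz": 0, "wx": 0, "wy": 0, "wz": 0, "hand": 5}
    - {"tx": 0, "ty": 0, "tz": 0, "wx": 0, "wy": 0, "wz": 0, "hand": 5}
    - {"tx": 0, "ty": 0, "tz": -3.5, "wx": 0, "wy": 0, "wz": 0, "hand": 8.7}
    - {"tx": 0, "ty": 0, "tz": -4, "wx": 0, "wy": 0, "wz": 0, "hand": 8.7}
    - {"tx": 0, "ty": 0, "tz": -4, "wx": 0, "wy": 0, "wz": 0, "hand": 8.7}
  newtons: 50

```text
time_s: 10.2
position: [0.5442, -0.1027, 0.2199]
eef_rot: [[0.226, 0.974, -0.002], [0.974, -0.226, -0.001], [-0.001, -0.002, -1.0]]
contact_force: [0.5, 0.6, -0.0]
grip_width: 0.0541
grasp_force: 0.0
```

apply_moves:
  moves:
    - {"tx": 0, "ty": 0, "tz": -2, "wx": 0, "wy": 0, "wz": 0, "hand": 8.7}
    - {"tx": 0, "ty": 0, "tz": 0, "wx": 0, "wy": 0, "wz": 0, "hand": 8.7}

```text
time_s: 10.4
position: [0.5463, -0.103, 0.2417]
eef_rot: [[0.226, 0.974, 0.004], [0.974, -0.226, 0.0], [0.001, 0.004, -1.0]]
contact_force: [0.9, 0.6, -1.0]
grip_width: 0.0695
grasp_force: 0.0
```

```bash
python3 -c "
from h import *;go([.605,.0966,.23]);knob()"
```

```text
t 10.4 pos [ 0.5463 -0.103   0.2417] yangle -13.048714819723576 F [ 0.9  0.6 -1. ] g 0.06949425768837994 j [-0.51  0.33  0.79  1.78 -0.26  1.13  0.14]
shift cm [20.77  1.21  1.2 ]
[[0.226, 0.974, 0.004], [0.974, -0.226, 0.0], [0.001, 0.004, -1.0]]
wrist 257 ((0.5482173562049866, -0.10053300112485886), 0.008720872923731804)
  cap 0 0
scene 48 ((0.5485907793045044, -0.10192962735891342), 0.008518570102751255)
  cap 338 ((0.605084240436554, 0.09629373252391815), 0.029962703585624695)
top 0 0
  cap 457 ((0.6042360067367554, 0.09785991162061691), 0.029709620401263237)
```

apply_moves:
  moves:
    - {"tx": 4.1, "ty": 0.24, "tz": 0, "wx": 0, "wy": 0, "wz": 0, "hand": 8.7}
    - {"tx": 4.1, "ty": 0.24, "tz": 0, "wx": 0, "wy": 0, "wz": 0, "hand": 8.7}
    - {"tx": 4.1, "ty": 0.24, "tz": 0, "wx": 0, "wy": 0, "wz": 0, "hand": 8.7}
    - {"tx": 4.1, "ty": 0.24, "tz": 0, "wx": 0, "wy": 0, "wz": 0, "hand": 8.7}
    - {"tx": 4.1, "ty": 0.24, "tz": 0, "wx": 0, "wy": 0, "wz": 0, "hand": 8.7}

```text
time_s: 11.05
position: [0.6026, 0.0963, 0.2372]
eef_rot: [[0.225, 0.974, -0.003], [0.974, -0.225, -0.001], [-0.002, -0.003, -1.0]]
contact_force: [0.8, 1.2, 1.0]
grip_width: 0.0868
grasp_force: 0.0
```

apply_moves:
  moves:
    - {"tx": 0, "ty": 0, "tz": 0, "wx": 0, "wy": 0, "wz": 0, "hand": 8.7}
    - {"tx": 0, "ty": 0, "tz": 0, "wx": 0, "wy": 0, "wz": 0, "hand": 8.7}

```text
time_s: 11.25
position: [0.6024, 0.0955, 0.2371]
eef_rot: [[0.223, 0.975, -0.003], [0.975, -0.223, -0.002], [-0.003, -0.003, -1.0]]
contact_force: [1.0, -1.3, 0.5]
grip_width: 0.0873
grasp_force: 0.0
```

```bash
python3 -c "
from h import *;go([.605,.0967,.141])
p,z,m,X=look()
k=(z>0)&(X[...,2]>.165)&(X[...,2]<.182)&(np.hypot(X[...,0]-.605,X[...,1]-.0967)<.05);print(k.sum(),cv2.minEnclosingCircle(X[k][:,:2].astype(np.float32)),np.median(X[k][:,2]))"
```

```text
t 11.25 pos [0.6024 0.0955 0.2371] yangle -12.896091768368828 F [ 1.  -1.3  0.5] g 0.08729285684228182 j [-0.75  0.44  0.73  1.65 -0.31  1.17 -0.18]
shift cm [0.2  0.25 9.6 ]
[[0.223, 0.975, -0.003], [0.975, -0.223, -0.002], [-0.003, -0.003, -1.0]]
3366 ((0.605326771736145, 0.09701374173164368), 0.02908245660364628) 0.17362249004668834
```

apply_moves:
  moves:
    - {"tx": 0.2, "ty": 0.27, "tz": 0, "wx": 0, "wy": 0, "wz": 0, "hand": 8.7}
    - {"tx": 0, "ty": 0, "tz": 2, "wx": 0, "wy": 0, "wz": 0, "hand": 8.7}
    - {"tx": 0, "ty": 0, "tz": 2.5, "wx": 0, "wy": 0, "wz": 0, "hand": 8.7}
    - {"tx": 0, "ty": 0, "tz": 2.5, "wx": 0, "wy": 0, "wz": 0, "hand": 8.7}
    - {"tx": 0, "ty": 0, "tz": 2.5, "wx": 0, "wy": 0, "wz": 0, "hand": 8.7}

```text
time_s: 11.8
position: [0.6064, 0.0946, 0.1434]
eef_rot: [[0.227, 0.974, 0.0], [0.974, -0.227, 0.0], [0.0, 0.0, -1.0]]
contact_force: [0.3, 0.6, 0.2]
grip_width: 0.0868
grasp_force: 0.0
```

apply_moves:
  moves:
    - {"tx": 0, "ty": 0, "tz": 0, "wx": 0, "wy": 0, "wz": 0, "hand": 8.7}
    - {"tx": 0, "ty": 0, "tz": 0, "wx": 0, "wy": 0, "wz": 0, "hand": 8.7}

```text
time_s: 12.0
position: [0.6065, 0.095, 0.1446]
eef_rot: [[0.227, 0.974, -0.0], [0.974, -0.227, -0.0], [-0.0, -0.0, -1.0]]
contact_force: [0.5, -0.5, 0.8]
grip_width: 0.0867
grasp_force: 0.0
```

```bash
python3 -c "
from h import *;go([.6052,.0969,.141])"
```

```text
t 12.0 pos [0.6065 0.095  0.1446] yangle -13.110608662181809 F [ 0.5 -0.5  0.8] g 0.08672636418480863 j [-0.71  0.54  0.67  1.74 -0.39  1.   -0.12]
shift cm [ 0.16 -0.17  0.36]
[[0.227, 0.974, -0.0], [0.974, -0.227, -0.0], [-0.0, -0.0, -1.0]]
```

apply_moves:
  moves:
    - {"tx": 0.16, "ty": -0.15, "tz": 0.35, "wx": 0, "wy": 0, "wz": 0, "hand": 8.7}
    - {"tx": 0, "ty": 0, "tz": 0, "wx": 0, "wy": 0, "wz": 0, "hand": 5}
    - {"tx": 0, "ty": 0, "tz": 0, "wx": 0, "wy": 0, "wz": 0, "hand": 5}
    - {"tx": 0, "ty": 0, "tz": 0, "wx": 0, "wy": 0, "wz": 0, "hand": 5}
    - {"tx": 0, "ty": 0, "tz": 0, "wx": 0, "wy": 0, "wz": 0, "hand": 5}
  newtons: 50

```text
time_s: 12.5
position: [0.6053, 0.0983, 0.141]
eef_rot: [[0.225, 0.974, 0.0], [0.974, -0.225, 0.0], [0.0, 0.0, -1.0]]
contact_force: [-3.5, -0.4, 1.1]
grip_width: 0.0582
grasp_force: 1.9
```

apply_moves:
  moves:
    - {"tx": 0, "ty": 0, "tz": 0.4, "wx": 0, "wy": 0, "wz": 0, "hand": 5}
    - {"tx": 0, "ty": 0, "tz": 0.4, "wx": 0, "wy": 0, "wz": 0, "hand": 5}
    - {"tx": 0, "ty": 0, "tz": 0.2, "wx": 0, "wy": 0, "wz": 0, "hand": 5}
    - {"tx": 0, "ty": 0, "tz": 0, "wx": 0, "wy": 0, "wz": 0, "hand": 5}
    - {"tx": 0, "ty": 0, "tz": 0, "wx": 0, "wy": 0, "wz": 0, "hand": 5}

```text
time_s: 13.0
position: [0.6054, 0.0983, 0.1315]
eef_rot: [[0.225, 0.974, 0.0], [0.974, -0.225, 0.001], [0.001, 0.0, -1.0]]
contact_force: [-4.2, -0.8, 11.4]
grip_width: 0.0569
grasp_force: 50.0
```

apply_moves:
  moves:
    - {"tx": 0, "ty": 0, "tz": 0.1, "wx": 0, "wy": 0, "wz": -0.1, "hand": 5}
    - {"tx": 0, "ty": 0, "tz": 0, "wx": 0, "wy": 0, "wz": -0.1, "hand": 5}
    - {"tx": 0, "ty": 0, "tz": 0, "wx": 0, "wy": 0, "wz": -0.1, "hand": 5}
    - {"tx": 0, "ty": 0, "tz": 0, "wx": 0, "wy": 0, "wz": -0.1, "hand": 5}
    - {"tx": 0, "ty": 0, "tz": 0, "wx": 0, "wy": 0, "wz": 0, "hand": 5}

```text
time_s: 13.5
position: [0.6067, 0.0985, 0.1313]
eef_rot: [[-0.176, 0.984, 0.003], [0.984, 0.176, 0.002], [0.001, 0.004, -1.0]]
contact_force: [-0.2, 1.4, 10.3]
grip_width: 0.0574
grasp_force: 50.0
```

```bash
python3 -c "
from h import *;go([.605,.0967,.131])
from plant import env;print(env.get_state()['moment'])"
```

```text
t 13.5 pos [0.6067 0.0985 0.1313] yangle 10.112345035405601 F [-0.2  1.4 10.3] g 0.057389980560846564 j [-0.64  0.53  0.56  1.75 -0.33  0.96  0.23]
shift cm [-0.14 -0.2   0.03]
[[-0.176, 0.984, 0.003], [0.984, 0.176, 0.002], [0.001, 0.004, -1.0]]
[0.12615559 0.32998131 0.04689083]
```

apply_moves:
  moves:
    - {"tx": 0, "ty": 0, "tz": 0, "wx": 0, "wy": 0, "wz": -0.13, "hand": 5}
    - {"tx": 0, "ty": 0, "tz": 0, "wx": 0, "wy": 0, "wz": -0.13, "hand": 5}
    - {"tx": 0, "ty": 0, "tz": 0, "wx": 0, "wy": 0, "wz": -0.13, "hand": 5}
    - {"tx": 0, "ty": 0, "tz": 0, "wx": 0, "wy": 0, "wz": -0.13, "hand": 5}
    - {"tx": 0, "ty": 0, "tz": 0, "wx": 0, "wy": 0, "wz": -0.13, "hand": 5}

```text
time_s: 14.0
position: [0.6061, 0.0987, 0.1311]
eef_rot: [[-0.737, 0.676, 0.002], [0.676, 0.737, 0.001], [-0.001, 0.003, -1.0]]
contact_force: [-3.1, 1.2, 12.1]
grip_width: 0.0572
grasp_force: 50.0
```

apply_moves:
  moves:
    - {"tx": 0, "ty": 0, "tz": 0, "wx": 0, "wy": 0, "wz": 0, "hand": 5}
    - {"tx": 0, "ty": 0, "tz": 0, "wx": 0, "wy": 0, "wz": 0, "hand": 5}

```text
time_s: 14.2
position: [0.6062, 0.0985, 0.1311]
eef_rot: [[-0.733, 0.68, 0.002], [0.68, 0.733, 0.001], [-0.001, 0.003, -1.0]]
contact_force: [-3.0, 0.8, 11.5]
grip_width: 0.0571
grasp_force: 50.0
```

Run:
```python
from h import *
from plant import env
go([.605,.0967,.131]);print(env.get_state()['moment'])
f=lambda p,b:cv2.resize(p[b[1]:b[3],b[0]:b[2],::-1],(400,300),interpolation=cv2.INTER_CUBIC)
cv2.imwrite('pics/c.png',np.hstack([f(look('wrist')[0],(0,0,512,384)),f(look('scene')[0],(215,130,335,220))]))
```

```text
t 14.2 pos [0.6062 0.0985 0.1311] yangle 47.17763754710124 F [-3.   0.8 11.5] g 0.05713110392452979 j [-0.52  0.5   0.39  1.74 -0.23  0.94  0.79]
shift cm [-0.04 -0.22  0.01]
[[-0.733, 0.68, 0.002], [0.68, 0.733, 0.001], [-0.001, 0.003, -1.0]]
[0.064681   0.60508068 0.05126734]
```

View pics/c.png

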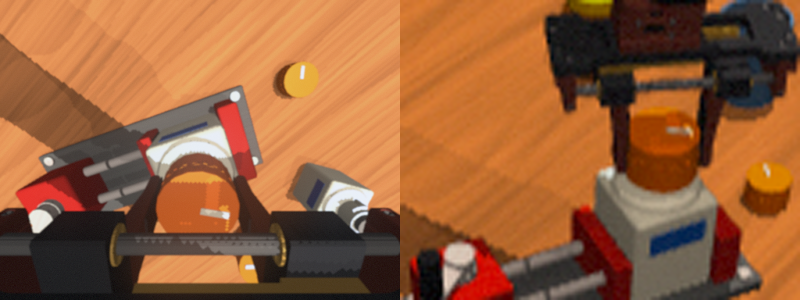

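The cap is seated in the fingers and its stripe has turned counter-clockwise by about 60°. The jug is still held between the jaws. Now I'll lift.

apply_moves:
  moves:
    - {"tx": 0, "ty": 0, "tz": -0.8, "wx": 0, "wy": 0, "wz": 0, "hand": 5}
    - {"tx": 0, "ty": 0, "tz": -0.8, "wx": 0, "wy": 0, "wz": 0, "hand": 5}
    - {"tx": 0, "ty": 0, "tz": -0.8, "wx": 0, "wy": 0, "wz": 0, "hand": 5}
    - {"tx": 0, "ty": 0, "tz": 0, "wx": 0, "wy": 0, "wz": 0, "hand": 5}

```text
time_s: 14.7
position: [0.6056, 0.0981, 0.1545]
eef_rot: [[-0.733, 0.68, 0.001], [0.68, 0.733, 0.0], [-0.001, 0.001, -1.0]]
contact_force: [-0.4, 0.1, -1.4]
grip_width: 0.0575
grasp_force: 50.0
```

Free: there is only about 1 N of load. I'll continue to the final height.

apply_moves:
  moves:
    - {"tx": 0, "ty": 0, "tz": -1.8, "wx": 0, "wy": 0, "wz": 0, "hand": 5}
    - {"tx": 0, "ty": 0, "tz": -1.8, "wx": 0, "wy": 0, "wz": 0, "hand": 5}
    - {"tx": 0, "ty": 0, "tz": -1.8, "wx": 0, "wy": 0, "wz": 0, "hand": 5}
    - {"tx": 0, "ty": 0, "tz": -1.8, "wx": 0, "wy": 0, "wz": 0, "hand": 5}
    - {"tx": 0, "ty": 0, "tz": -1.8, "wx": 0, "wy": 0, "wz": 0, "hand": 5}

```text
time_s: 15.2
position: [0.6049, 0.098, 0.2437]
eef_rot: [[-0.733, 0.68, -0.001], [0.68, 0.733, -0.0], [0.001, -0.001, -1.0]]
contact_force: [0.9, 0.8, 0.9]
grip_width: 0.0574
grasp_force: 50.0
```

apply_moves:
  moves:
    - {"tx": 0, "ty": 0, "tz": 0, "wx": 0, "wy": 0, "wz": 0, "hand": 5}
    - {"tx": 0, "ty": 0, "tz": 0, "wx": 0, "wy": 0, "wz": 0, "hand": 5}
    - {"tx": 0, "ty": 0, "tz": 0, "wx": 0, "wy": 0, "wz": 0, "hand": 5}

```text
time_s: 15.5
position: [0.6046, 0.0981, 0.2422]
eef_rot: [[-0.733, 0.68, -0.002], [0.68, 0.733, -0.0], [0.001, -0.002, -1.0]]
contact_force: [-0.1, 0.1, 0.0]
grip_width: 0.0571
grasp_force: 50.0
```

Run:
```python
from h import *
go([.605,.0967,.245])
f=lambda p,b:cv2.resize(p[b[1]:b[3],b[0]:b[2],::-1],(400,300),interpolation=cv2.INTER_CUBIC)
p,z,m,X=look('scene')
hsv=cv2.cvtColor(p,cv2.COLOR_RGB2HSV)
k=(z>0)&(hsv[...,1]>150)&(hsv[...,0]>8)&(hsv[...,0]<22)&(np.hypot(X[...,0]-.606,X[...,1]-.098)<.035)&(X[...,2]>.18)
print('cap z',np.percentile(X[k][:,2],[1,99]))
cv2.imwrite('pics/e.png',np.hstack([f(look('top')[0],(80,90,320,270)),f(p,(215,110,335,230))]))
```

```text
t 15.5 pos [0.6046 0.0981 0.2422] yangle 47.15478765124185 F [-0.1  0.1  0. ] g 0.0571484909806021 j [-0.56  0.39  0.43  1.62 -0.17  1.17  0.74]
shift cm [-0.13 -0.07 -0.28]
[[-0.733, 0.68, -0.002], [0.68, 0.733, -0.0], [0.001, -0.002, -1.0]]
cap z [0.23552852 0.42145707]
```

View pics/e.png

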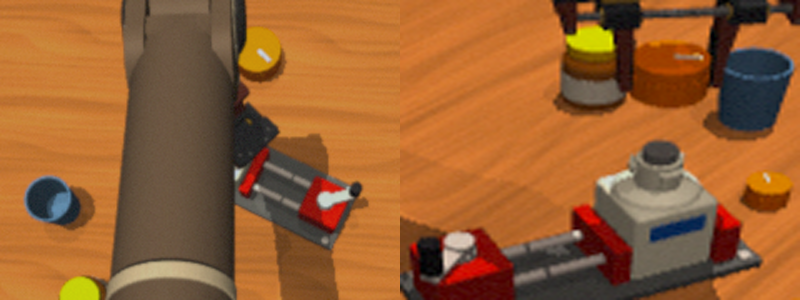

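The cap is off and held level at (670,75), with its underside about 86 mm above the mouth. The jug stands upright in the clamp and the bystanders are untouched.

```bash
python3 -c "
from plant import env;print(env.finish_job())"
```

```text
the job is handed in; nothing more can be done
None
```

The job is handed in: the jug is clamped firmly, and the cap was pushed down, turned about 60° counter-clockwise, lifted off and is held level about 86 mm above the mouth; the knob slipped out of the gripper once while cranking, when the crank reached its hard stop (no verdict was returned).

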